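Pack the large-bore fittings caddy for the boiler job

TASK

Pack the four large fittings into the plywood caddy, each laid flat in its own insert: the large copper elbow in the square bin, the large copper tee in the round dish, the brass nut over the single post, and the brass valve lying lengthwise between the four pegs with its cube body in the middle. The small copper elbow and small copper tee are the wrong size for this job: leave them where they lie on the bench.

Things in the scene. Friction and masses are not known exactly. Their poses are not given: they have to be found in the camera images.
- large_elbow: Large copper pipe elbow lying flat: two 30 mm tubes at a right angle, 30 mm high, 67 x 67 mm. To be packed. Origin: middle of that square, underside level (beside the metal, in the inner corner); z up. Tube axes meet at (-18.5, -18.5) mm, 15 mm up; one leg runs 52 mm from there along +x, the other along +y. Good to grip across a leg at (17.5, -18.5) or (-18.5, 17.5) mm.
- large_tee: Large copper pipe tee lying flat, 30 mm tubes, 30 mm high. To be packed. Origin: under the point where the axes cross, on the underside; z up. The straight run is 64 mm long along y (+-32 mm); the branch reaches 38 mm along +x. It can be gripped across the branch at (26, 0) mm.
- valve: Brass straight isolating valve lying flat, screw slot up: a 30 mm cube body in the middle and 20 mm diameter tube ends with steel-coloured tips, 88 mm long over all along x (+-44 mm), tube axis 15 mm above the underside. To be packed. Grip it across the cube, along y. Origin: centre of its underside; z up.
- nut: Large brass hexagon nut lying flat, 42 mm across flats (48 mm across corners), 20 mm high, with an open six-sided hole 29 mm across flats. To be packed. Two of its outer flats face +x and -x, the others every 60 degrees. Origin: centre of its underside; z up.
- small_elbow: Small copper pipe elbow: same shape as the large one but 16 mm tubes, 16 mm high, 38 x 38 mm over all. Does not belong in the caddy; stays where it lies. Origin: middle of the 38 mm square, on the underside.
- small_tee: Small copper pipe tee: same shape as the large one but 16 mm tubes, 16 mm high, run 38 mm along y, branch 22 mm along +x. Does not belong in the caddy; stays where it lies. Origin: under the crossing of its axes, on the underside.
- square_bin: Square shallow bin with a plain floor: inside 98 x 98 mm, rim 3 mm thick standing 8 mm above its floor. Fixed 104 x 104 mm grey insert in the plywood caddy; floor 3 mm thick, its upper face 9 mm above the table. Origin: centre of its underside; z up.
- round_dish: Round shallow dish: inside diameter 98 mm, rim 3 mm thick standing 8 mm above its floor. A fixed grey insert of 104 mm diameter in the plywood caddy; its underside is 6 mm above the table and its 3 mm floor puts the surface for parts 9 mm above the table. Origin: centre of its underside; z up.
- spindle: Flat square plate without rim and with one upright steel post in its centre: post 10 mm in diameter, standing 40 mm above the plate. Fixed 104 x 104 mm grey insert in the plywood caddy; floor 3 mm thick, its upper face 9 mm above the table. Origin: centre of its underside; z up.
- peg_rest: Flat square plate without rim and with four short upright steel pegs, 8 mm in diameter, 25 mm above the plate, centred at x = +-36 mm, y = +-22 mm: a valve lies along x, 36 mm clear between the rows, its cube in the 64 mm between the pairs. Fixed 104 x 104 mm grey insert in the plywood caddy; floor 3 mm thick, its upper face 9 mm above the table. Origin: centre of its underside; z up.
Not all that is in view belongs to the job. What is shaped like the large_tee but purple or turquoise is not meant.

How it is judged:
By the outcome, as a careful person would: the job done as asked, in the order asked, and still so for the second after the job is handed in, with the robot touching nothing.
It also fails if it takes over 104 s, if anything falls off the work surface, if the arm or the gripper's body presses on something with over 40 N, if the wrist force passes 120 N, or if a joint passes its speed limit or range.

ROBOT

A 6-joint arm with a two-finger parallel gripper is mounted at the origin on the work surface. World frame = base frame: x ahead of the robot, y to its left, z up, the work surface at z = 0. Lengths are in mm, angles in rad, forces in N, time in s.
With the tool pointing down it reaches from about 350 to 775 mm from the base axis. Payload 7.3 kg.
Tool frame: the origin (TCP) lies midway between the tips of the shut fingers; the grasp point (between the pads) lies 19 mm behind it; z points along the fingers, y is the line along which they close (so a half turn about z gives the same grasp; the last joint's range is limited). The gripper opens to 92 mm and grips with 3 to 60 N. Pads are 19 mm wide; open, the fingers measure 130 mm over their backs; the gripper's body (75 mm by 190 mm) begins 47 mm behind the grasp point.
Start: joints at [-1.472, 0.342, 1.524, -0, 1.275, -0.146], TCP at [127.262, -509.362, 226.741] pointing down, gripper open.
Joint ranges: [-2.53, 2.53], [-0.77, 2.02], [0.04, 2.7], [-1, 4.14], [0.28, 2.66], [-3.11, 3.11]. Speed limits (rad/s): [2.57, 2.57, 3.14, 3.14, 3.14, 3.14].

INTERFACE

Orientations are given as [roll, pitch, yaw] about the fixed x, y, z axes, in that order (R = Rz(yaw) Ry(pitch) Rx(roll)).
In Python, from plant import bot gives the robot as it stands.
- The arm moves only by the tool jog_arm, never from a script. Its arguments are lists of equal length, an entry for each row: "dp": the shift along the tool's x, y, z in m, a list of three; "twist": the turn about the tool's z in degrees. A call has 1 to 10 rows; each row shifts and turns the commanded pose from where the row before left it, along the tool's axes as they then stand; what a row does not reach is not made up. A row lasts 1/8 s, in which the tool goes at most 62.5 mm and 10.7 degrees, less where a joint would pass 70% of its speed; a pose out of reach is approached as far as the arm can. A call is refused whole if a number of a shift passes 0.0625 or a number of a turn 10.7, either way. A call with a gripper value outside its range is refused whole. "jaw" is the finger opening in m, from 0 to 0.0918, set as the call begins (left out, the last holds). The fingers move at their own pace and stop on an object; the grip force is fixed at half the most. Time passes only in rows, so rows that do not move let the fingers close. It gives the time, the measured TCP pose, the force, the opening and the grip force at its end, in the units of the state.
- bot.get_obs(): the state, without advancing time (a new reading comes with each control period).
- bot.capture(name): name is "side" or "top" or "wrist"; returns the picture (480x640x3 uint8, blue, green, red); there is no depth.
- bot.camera_params(name): a dict with "fx", "fy", "cx", "cy" (pixels), "R" (3x3) and "t" (3): a world point X has camera coordinates R X + t. Camera axes: x right, y down, z forward; pixel columns grow to the right and rows downward; lengths in mm; the calibration is good to about 2 mm. The wrist camera is an equidistant fisheye: a pixel r from the principal point sees the ray r / f radians off the axis. A picture is of the moment at which its call begins: read the wrist's pose just before it. camera_params takes no time and is no camera call; for the wrist camera it gives the pose at the moment of the call.
- bot.close_job(): hands the job in; it is judged then, once.
Trained networks look in the newest picture that a camera, given by its name, has taken for a name from the list of things; names that differ only in an ending like _2 or _b are one class to them, and where a whole thing is asked for, a point or a joint stands for the part that bears it (a point fixed in the world has none). Each returns a list of dicts, best first, with "confidence" (0 to 1); they miss things now and then, are a little off and sometimes report something else, mostly with a low value. They report only what shows in the picture. A call takes as long as a camera call. They do not tell look-alikes from the thing itself.
- bot.find_in(camera, label): "bbox" ([centre column, centre row, width, height] in pixels, round what is visible of it).
- bot.masks_of(camera, label): "pixels" (480x640 bool, what is visible of it) and "bbox" ([centre column, centre row, width, height] in pixels, round what is visible of it).
The state is a dict: "time": time; "joint_positions": joint angles; "dq": joint speeds; "tau": joint torques, N m; "tool_pos": TCP position; "tcp_rot": TCP orientation; "contact_force": force on the tool from outside, world axes, zero at the start; "moment": the same for the moment, N m; "grip_width": finger opening in mm; "finger_force": force on a finger pad.
Only numpy, scipy, OpenCV 4.12 (cv2) and the standard library are available. Lean on these libraries where they do the work, as an engineer would, in place of code of your own. Each camera call takes 0.05 s, during which the arm holds its last target. There are 200 camera calls.

## Working session

There is one attempt and no reset: what is moved stays moved. The work goes in short steps, Python scripts to look and compute and a tool call to move; the robot and the scene stay as the last step left them, time stands still between calls to the robot, and variables do not carry over. Pictures are saved under pics/ and viewed, at most 14 in all, crops included, and the job is handed in when it is done.

Besides the shell and the picture viewer there is one more tool, called after "Call:" as name([rows], argument=value, ...), one row to a line, values as JSON. jog_arm: Moves the arm, as the interface text tells. Its arguments: {"type":"object","properties":{"dp":{"type":"array"},"twist":{"type":"array"},"jaw":{"type":"number"}},"required":["dp","twist"]}

```bash
mkdir -p pics; ls; python3 - <<'E'
from plant import bot
import cv2
for n in("top","side"):
    im=bot.capture(n); cv2.imwrite(f"pics/{n}0.png",im)
    p=bot.camera_params(n); print(n,p)
    for l in "large_elbow large_tee valve nut small_elbow small_tee square_bin round_dish spindle peg_rest".split():
        print(l,[(round(d['confidence'],2),[round(v) for v in d['bbox']]) for d in bot.find_in(n,l)][:4])
o=bot.get_obs();print(o)
E
```

```text
pics
top {'fx': 540.6538407866965, 'fy': 540.6538407866965, 'cx': 320.6514953547082, 'cy': 244.12655983263295, 'R': array([[ 0.02216253, -0.99973741, -0.00582467],
       [-0.99562723, -0.02154183, -0.09089754],
       [ 0.0907482 ,  0.00781372, -0.99584322]]), 't': array([ -45.54635698,  532.56255423, 1154.75619161])}
large_elbow [(0.64, [399, 201, 29, 30]), (0.6, [460, 232, 16, 16])]
large_tee [(0.85, [291, 252, 37, 30]), (0.79, [332, 292, 28, 30]), (0.73, [267, 337, 35, 28])]
valve [(0.83, [398, 262, 43, 25])]
nut [(0.62, [455, 291, 25, 19]), (0.6, [330, 290, 27, 28])]
small_elbow [(0.53, [336, 176, 22, 17]), (0.48, [168, 268, 46, 47])]
small_tee [(0.6, [460, 231, 17, 15])]
square_bin [(0.81, [212, 209, 53, 52])]
round_dish []
spindle [(0.55, [163, 222, 48, 51])]
peg_rest [(0.91, [221, 258, 55, 51]), (0.28, [460, 232, 18, 13])]
side {'fx': 459.2677998694379, 'fy': 459.2677998694379, 'cx': 318.66949548762074, 'cy': 238.75561977008107, 'R': array([[ 0.99156218, -0.12731382, -0.02440578],
       [-0.09193341, -0.55789473, -0.82480405],
       [ 0.0913931 ,  0.8200882 , -0.56489171]])
[... 565 characters left out ...]
.1, 'joint_positions': array([-1.47197855e+00,  3.41988249e-01,  1.52408643e+00, -1.73521754e-06,
        1.27539497e+00, -1.46028249e-01]), 'dq': array([-2.67123266e-05,  7.71180633e-04, -1.02081243e-03,  9.34102780e-04,
        3.10105224e-06, -7.95465840e-04]), 'tau': array([-6.87330139e-04, -4.31134629e+01, -2.44482887e+01,  7.18577695e-02,
        4.85749345e-02, -1.71585754e-05]), 'tool_pos': array([ 127.27300528, -509.36694095,  226.75135798]), 'tcp_rot': array([3.14147119e+00, 1.95418999e-05, 2.44846533e-01]), 'contact_force': array([-0.21308595, -0.12152333, -0.27640012]), 'moment': array([-0.00823891, -0.00919552, -0.02351351]), 'finger_force': 0.0, 'grip_width': 91.83493627908331}
```

```bash
python3 - <<'E'
from plant import bot
print(bot.camera_params("wrist"))
E
```

```text
{'fx': 371.64829954431775, 'fy': 371.64829954431775, 'cx': 326.4799659882086, 'cy': 241.95566879564166, 'R': array([[ 2.42240237e-01, -9.70216244e-01,  3.26328302e-04],
       [-9.37629397e-01, -2.34017600e-01,  2.57073680e-01],
       [-2.49340694e-01, -6.25795642e-02, -9.66391751e-01]]), 't': array([-525.54508089,  -32.38319608,  388.94191734])}
```

View pics/top0.png

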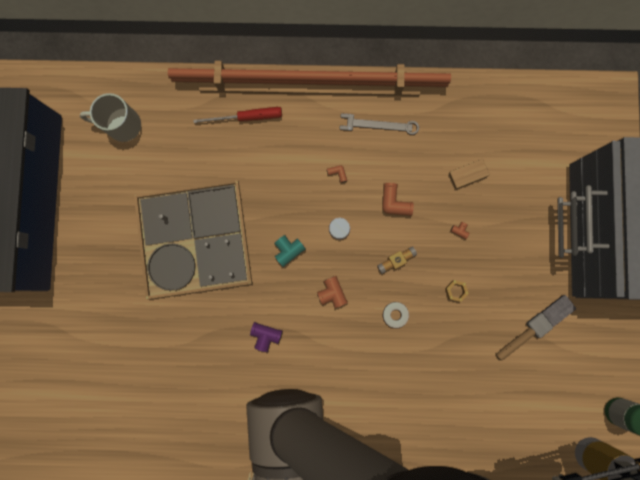

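View pics/side0.png

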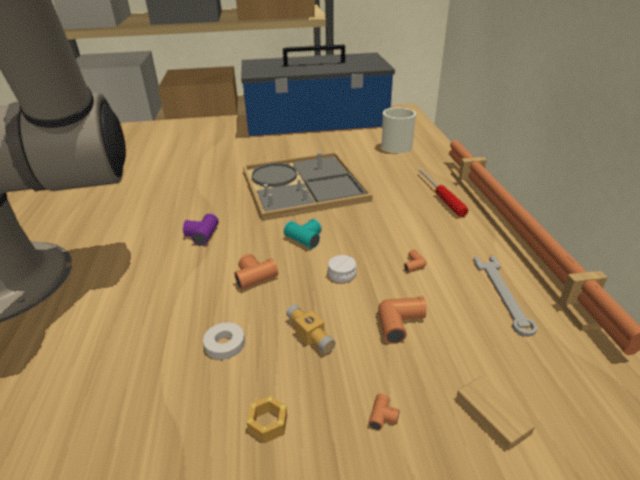

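```bash
cat > h.py <<'E'
import numpy as np, cv2
from scipy.optimize import minimize
from plant import bot
def proj(p,name,X):
    c=np.asarray(X)@np.asarray(p['R']).T+p['t']
    if name=='wrist':
        r=np.hypot(c[:,0],c[:,1]); th=np.arctan2(r,c[:,2]); k=th/np.maximum(r,1e-9)
        u,v=c[:,0]*k,c[:,1]*k
    else: u,v=c[:,0]/c[:,2],c[:,1]/c[:,2]
    return np.c_[p['fx']*u+p['cx'],p['fy']*v+p['cy']]
def ray(p,name,uv,z):
    a,b=(uv[0]-p['cx'])/p['fx'],(uv[1]-p['cy'])/p['fy']
    if name=='wrist':
        r=np.hypot(a,b); d=np.array([a/r*np.sin(r),b/r*np.sin(r),np.cos(r)])
    else: d=np.array([a,b,1])
    R=np.asarray(p['R']); o=-R.T@p['t']; d=R.T@d
    return (o+d*(z-o[2])/d[2])[:2]
T=np.linspace(0,2*np.pi,24,endpoint=False)
def cyl(ax,a,b,r,c=0,z=15):
    P=[]
    for s in(a,b):
        for t in T:
            P.append((s,c+r*np.cos(t),z+r*np.sin(t)) if ax=='x' else (c+r*np.cos(t),s,z+r*np.sin(t)))
    return np.array(P)
def vcyl(x,y,r,z0,z1): return np.array([(x+r*np.cos(t),y+r*np.sin(t),z) for z in(z0,z1) for t in T])
def box(x,y,z0,z1): return np.array([(a,b,c) for a in(-x,x) for b in(-y,y) for c in(z0,z1)])
def sph(x,y,z,r): return np.array([(x+r*np.cos(t)*np.cos(q),y+r*np.sin(t)*np.cos(q),z+r*np.sin(q)) for t in T for q in np.linspace(-1.57,1.57,9)])
def hexa(w,z): return [(w/2/np.cos(np.pi/6)*np.cos(k*np.pi/3+np.pi/6),w/2/np.cos(np.pi/6)*np.sin(k*np.pi/3+np.pi/6),z) for k in range(6)]
M={'large_elbow':[cyl('x',-18.5,33.5,15,-18.5),cyl('y',-18.5,33.5,15,-18.5),sph(-18.5,-18.5,15,15)],
 'large_tee':[cyl('y',-32,32,15),cyl('x',0,38,15)],
 'valve':[box(15,15,0,30),cyl('x',-44,44,10)],
 'nut':[np.array(hexa(42,0)+hexa(42,20))],
 'square_bin':[box(52,52,0,11)],'peg_rest':[box(52,52,0,3)]+[vcyl(a,b,4,3,28) for a in(-36,36) for b in(-22,22)],
 'round_dish':[vcyl(0,0,52,0,11)],'spindle':[box(52,52,0,3),vcyl(0,0,5,3,43)]}
HOLE=[np.array(hexa(29,0)),np.array(hexa(29,20))]
S=3
def fill(m,uv,box0):
    q=(uv-box0)*S; h=cv2.convexHull(q.astype(np.float32))
    cv2.fillConvexPoly(m,np.round(h*16).astype(np.int32),255,cv2.LINE_AA,4)
def render(name,p,cam,pose,b0,sh):
    x,y,yaw,z=pose; c,s=np.cos(yaw),np.sin(yaw); R=np.array([[c,-s,0],[s,c,0],[0,0,1]])
    m=np.zeros(sh,np.uint8)
    for P in M[name]: fill(m,proj(p,cam,P@R.T+[x,y,z]),b0)
    if name=='nut':
        hs=[]
        for P in HOLE:
            k=np.zeros(sh,np.uint8); fill(k,proj(p,cam,P@R.T+[x,y,z]),b0); hs.append(k)
        m=np.minimum(m,255-np.minimum(*hs))
    return m/255.
def fit(name,views,z=0,fitz=False,start=None,yaws=None):
    """views: list of (cam,params,mask)"""
    V=[]
    for cam,p,mask in views:
        ys,xs=np.nonzero(mask); b0=np.array([xs.min()-15,ys.min()-15.]); w,h=xs.max()-xs.min()+31,ys.max()-ys.min()+31
        A=np.float32([[S,0,-b0[0]*S+(S-1)/2*0],[0,S,-b0[1]*S]])
        V.append((cam,p,b0,(h*S,w*S),cv2.warpAffine(mask.astype(np.float32),A,(int(w*S),int(h*S)),flags=cv2.INTER_LINEAR),ray(p,cam,(xs.mean(),ys.mean()),z+15)))
    def cost(q):
        pose=(q[0],q[1],q[2]/50,q[3] if fitz else z); c=0
        for cam,p,b0,sh,m,_ in V:
            r=render(name,p,cam,pose,b0,sh); c+=1-np.minimum(r,m).sum()/np.maximum(r,m).sum()
        return c/len(V)
    g=np.mean([v[5] for v in V],0) if start is None else start
    best=None
    if yaws is None:
        yaws=np.linspace(0,2*np.pi,12,endpoint=False)
        yaws=sorted(yaws,key=lambda a:cost([*g,a*50,z]))[:4] if name not in('nut',) else [0,.26,.52,.79]
    for a in yaws:
        s=np.array([*g,a*50]+([z] if fitz else []),float); n=len(s)
        r=minimize(cost,s,method='Nelder-Mead',options=dict(initial_simplex=np.vstack([s]+[s+8*np.eye(n)[i] for i in range(n)]),xatol=.05,fatol=1e-4,maxiter=250))
        if best is None or r.fun<best.fun: best=r
    q=best.x; return np.array([q[0],q[1],np.degrees(q[2]/50),q[3] if fitz else z]).round(1),round(best.fun,3)
def near(cam,label,uv,tol=25):
    L=[d for d in bot.masks_of(cam,label) if np.hypot(d['bbox'][0]-uv[0],d['bbox'][1]-uv[1])<tol]
    return L[0]['pixels'] if L else None
E
python3 - <<'E'
from h import *
P={n:bot.camera_params(n) for n in('top','side','wrist')}
px={'large_elbow':((397,200),(404,321)),'large_tee':((332,292),(255,272)),'valve':((398,261),(311,330)),'nut':((456,291),(265,421)),
'square_bin':((214,209),(337,189)),'round_dish':((171,267),(274,175)),'spindle':((165,219),(321,165)),'peg_rest':((221,260),(287,195))}
for l,(a,b) in px.items():
    v=[(c,P[c],m) for c,u in(('top',a),('side',b)) if (m:=near(c,l,u)) is not None]
    print(l,len(v),[(int(m.sum())) for _,_,m in v], fit(l,v,fitz=len(v)>1,z=0 if l in list(px)[:4] else 6) if v else None)
w=P['wrist'];C=-w['R'].T@w['t'];print('cam',C,C-bot.get_obs()['tool_pos'])
E
```

```text
large_elbow 2 [655, 1521] (array([ 636.3, -201. ,  267.2,    1.4]), np.float64(0.051))
large_tee 2 [587, 1016] (array([430.3, -68.1, 114. ,   1.7]), np.float64(0.049))
valve 2 [384, 1175] (array([ 502.6, -199.7,  119.1,    0.8]), np.float64(0.147))
nut 2 [242, 1263] (array([ 438.1, -332. ,  -10.8,    1.8]), np.float64(0.133))
square_bin 2 [2220, 1238] (array([600.9, 205.7,   9.9,   7.9]), np.float64(0.098))
round_dish 2 [1776, 947] (array([475.8, 293.7,  -6.3,   8.4]), np.float64(0.05))
spindle 2 [2184, 845] (array([582.6, 311.2,   9.5,   9.4]), np.float64(0.11))
peg_rest 1 [2267] (array([495.4, 187.8,   9.1,   6. ]), np.float64(0.026))
cam [ 193.92377583 -493.13079684  384.36662821] [ 66.66990598  16.22805632 157.63174026]
```

```bash
cat >> h.py <<'E'
def plan(x,y,z,yaw,n=None,vmax=50,wmax=9,start=None):
    o=bot.get_obs(); p0=np.array(o['tool_pos']) if start is None else np.array(start[:3],float); a0=np.degrees(o['tcp_rot'][2]) if start is None else start[3]
    d=np.array([x,y,z])-p0; da=(yaw-a0+180)%360-180
    n=n or int(max(np.ceil(np.abs(d).max()/vmax),np.ceil(np.linalg.norm(d)/vmax),np.ceil(abs(da)/wmax),1)); dp=[]
    for i in range(n):
        a=np.radians(a0+da*i/n); c,s=np.cos(a),np.sin(a); v=d/n
        dp.append([round(float(t)/1000,4) for t in (c*v[0]+s*v[1], s*v[0]-c*v[1], -v[2])])
    print('n',n,'dp',dp,'twist',round(-da/n,2),'from',p0.round(1),round(a0,1))
E
python3 -c "
from h import *
plan(650,-183,160,-3)"
```

```text
n 13 dp [[0.0451, -0.0146, 0.0051], [0.0448, -0.0156, 0.0051], [0.0444, -0.0167, 0.0051], [0.044, -0.0177, 0.0051], [0.0436, -0.0187, 0.0051], [0.0431, -0.0197, 0.0051], [0.0427, -0.0206, 0.0051], [0.0422, -0.0216, 0.0051], [0.0417, -0.0226, 0.0051], [0.0412, -0.0235, 0.0051], [0.0406, -0.0244, 0.0051], [0.04, -0.0254, 0.0051], [0.0395, -0.0263, 0.0051]] twist 1.31 from [ 127.3 -509.4  226.7] 14.0
```

Call:
jog_arm([
  [0.045,-0.015,0.005],
  [0.045,-0.016,0.005],
  [0.044,-0.017,0.005],
  [0.044,-0.018,0.005],
  [0.044,-0.019,0.005],
  [0.043,-0.02,0.005],
  [0.043,-0.021,0.005],
  [0.042,-0.022,0.005],
  [0.042,-0.023,0.005],
  [0.041,-0.024,0.005],
], twist=[1.3,1.3,1.3,1.3,1.3,1.3,1.3,1.3,1.3,1.3], jaw=0.065)

```text
time: 3.15
tool_pos: [530.3, -253.3, 176.6]
tcp_rot: [3.141, -0.0, 0.017]
contact_force: [0.3, -0.5, -0.4]
grip_width: 64.9
finger_force: 0.0
```

Call:
jog_arm([
  [0.041,-0.024,0.005],
  [0.04,-0.025,0.005],
  [0.04,-0.026,0.005],
  [0,0,0],
], twist=[1.3,1.3,1.3,0])

```text
time: 3.65
tool_pos: [652.1, -177.3, 160.2]
tcp_rot: [-3.141, 0.001, -0.047]
contact_force: [-0.1, 0.1, -0.1]
grip_width: 65.0
finger_force: 0.0
```

```bash
cat >> h.py <<'E'
def look(labels,tag,z=0,save=True,start=None):
    p=bot.camera_params('wrist'); im=bot.capture('wrist')
    if save: cv2.imwrite(f'pics/{tag}.png',im)
    for l,g in labels.items():
        zz=z+(6 if l in('square_bin','round_dish','spindle','peg_rest') else 0)
        uv=proj(p,'wrist',np.array([[*g,zz+10.]]))[0]
        m=near('wrist',l,uv,60)
        print(l,'exp',uv.round(),None if m is None else (int(m.sum()),fit(l,[('wrist',p,m)],z=zz)))
    o=bot.get_obs(); print('t',round(o['time'],2),'pos',o['tool_pos'].round(1),'yaw',round(np.degrees(o['tcp_rot'][2]),1))
E
python3 - <<'E'
from h import *
look({'large_elbow':(636,-201),'valve':(502,-200),'large_tee':(430,-68)},'w1')
E
```

```text
large_elbow exp [354. 244.] (4275, (array([ 637.8, -202.4,  266.9,    0. ]), np.float64(0.035)))
valve exp [356. 374.] (1205, (array([ 502.8, -202.2,  121.6,    0. ]), np.float64(0.427)))
large_tee exp [238. 426.] None
t 3.85 pos [ 649.7 -180.6  161.8] yaw -2.9
```

View pics/w1.png

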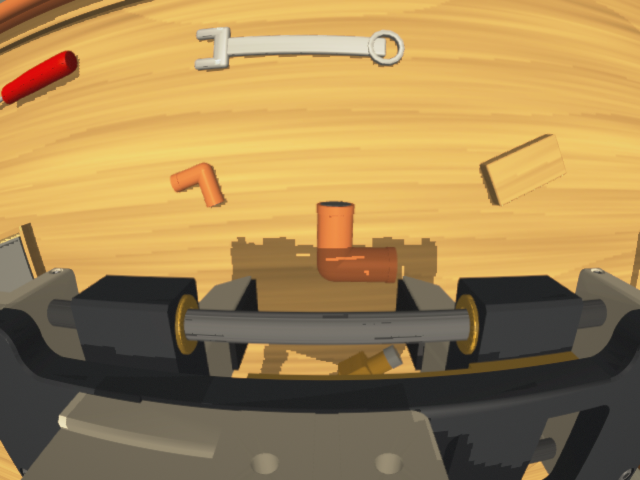

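Call:
jog_arm([
  [0.0065,0.004,0.03],
  [0,0,0.045],
  [0,0,0.045],
  [0,0,0.028],
  [0,0,0.009],
  [0,0,0],
  [0,0,0],
], twist=[0,0,0,0,0,0,0])

```text
time: 4.72
tool_pos: [657.6, -184.9, 6.7]
tcp_rot: [3.14, -0.003, -0.051]
contact_force: [0.1, 0.7, -0.5]
grip_width: 65.0
finger_force: 0.0
```

Call:
jog_arm([
  [0,0,0],
  [0,0,0],
  [0,0,0],
  [0,0,0],
], twist=[0,0,0,0], jaw=0.01)

```text
time: 5.22
tool_pos: [656.7, -184.1, 4.8]
tcp_rot: [3.142, -0.0, -0.05]
contact_force: [-0.9, 0.3, 0.5]
grip_width: 29.2
finger_force: 10.3
```

Call:
jog_arm([
  [0,0,-0.02],
  [0,0,-0.04],
  [0,0,-0.03],
  [0,0,0],
], twist=[0,0,0,0])

```text
time: 5.72
tool_pos: [658.6, -184.9, 99.1]
tcp_rot: [3.139, -0.007, -0.05]
contact_force: [-0.0, -0.3, -1.0]
grip_width: 29.2
finger_force: 30.0
```

```bash
python3 - <<'E'
from h import *
o=bot.get_obs();print(o['tool_pos'],np.degrees(o['tcp_rot'][2]))
plan(540,245,130,9.5,vmax=52)
E
```

```text
[ 658.61756413 -184.87671607   99.06298612] -2.869802964208108
n 9 dp [[-0.0156, -0.047, -0.0034], [-0.0144, -0.0474, -0.0034], [-0.0133, -0.0477, -0.0034], [-0.0121, -0.048, -0.0034], [-0.011, -0.0483, -0.0034], [-0.0098, -0.0486, -0.0034], [-0.0086, -0.0488, -0.0034], [-0.0075, -0.049, -0.0034], [-0.0063, -0.0491, -0.0034]] twist -1.37 from [ 658.6 -184.9   99.1] -2.9
```

Call:
jog_arm([
  [-0.024,-0.045,-0.011],
  [-0.023,-0.046,-0.011],
  [-0.022,-0.047,-0.011],
  [-0.021,-0.048,-0.011],
  [-0.02,-0.049,-0.011],
  [-0.019,-0.049,-0.011],
  [-0.018,-0.049,-0.011],
  [-0.017,-0.05,-0.011],
  [-0.016,-0.05,-0.011],
  [0,0,0],
], twist=[-1.4,-1.4,-1.4,-1.4,-1.4,-1.4,-1.4,-1.4,-1.4,0])

```text
time: 6.98
tool_pos: [454.0, 243.1, 193.9]
tcp_rot: [-3.141, -0.0, 0.175]
contact_force: [-0.3, 0.4, -1.0]
grip_width: 29.2
finger_force: 30.0
```

```bash
python3 - <<'E'
from h import *
bot.capture('wrist')
look({'square_bin':(601,206),'spindle':(583,311),'round_dish':(476,294),'peg_rest':(495,188)},'w2')
E
```

```text
square_bin exp [393.  71.] (12151, (array([603.9, 204.1,   9.4,   6. ]), np.float64(0.023)))
spindle exp [274.  70.] (11979, (array([585.9, 311.3,   9.3,   6. ]), np.float64(0.018)))
round_dish exp [273. 188.] (9893, (array([479. , 293.2,   2.6,   6. ]), np.float64(0.016)))
peg_rest exp [391. 188.] (11934, (array([497.1, 186.3,   9.7,   6. ]), np.float64(0.014)))
t 7.28 pos [456.1 239.2 193.1] yaw 9.6
```

View pics/w2.png

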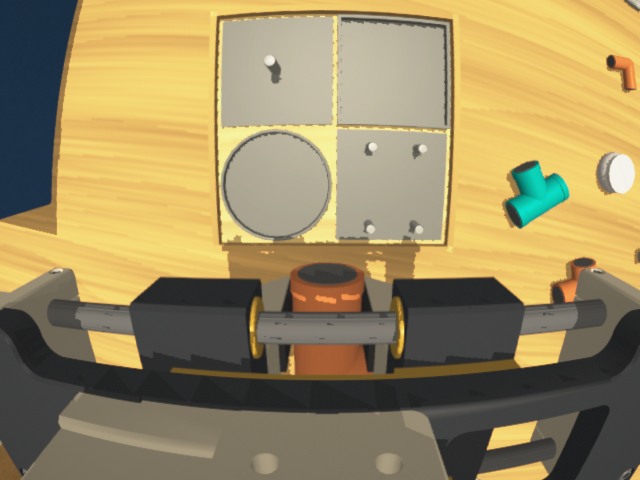

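```bash
python3 - <<'E'
from h import *
plan(619.6,216.2,50,9.4)
E
```

```text
n 5 dp [[0.0315, 0.01, 0.0286], [0.0315, 0.01, 0.0286], [0.0315, 0.01, 0.0286], [0.0315, 0.0099, 0.0286], [0.0315, 0.0099, 0.0286]] twist 0.04 from [456.1 239.2 193.1] 9.6
```

Call:
jog_arm([
  [0.031,0.01,0.01],
  [0.032,0.01,0.03],
  [0.032,0.01,0.035],
  [0.032,0.01,0.035],
  [0.031,0.01,0.033],
  [0,0,0],
  [0,0,0],
], twist=[0,0,0,0,0,0,0])

```text
time: 8.15
tool_pos: [619.8, 217.0, 50.7]
tcp_rot: [3.142, 0.001, 0.168]
contact_force: [0.6, 0.5, -1.0]
grip_width: 29.1
finger_force: 30.0
```

Call:
jog_arm([
  [0,0,0.015],
  [0,0,0.014],
  [0,0,0.006],
  [0,0,0],
  [0,0,0],
], twist=[0,0,0,0,0])

```text
time: 8.78
tool_pos: [620.2, 217.9, 16.1]
tcp_rot: [3.142, -0.001, 0.17]
contact_force: [-0.1, -0.0, -0.8]
grip_width: 29.0
finger_force: 30.0
```

Call:
jog_arm([
  [0,0.002,0.0015],
  [0,0,0],
  [0,0,0],
], twist=[0,0,0])

```text
time: 9.15
tool_pos: [620.3, 215.8, 14.3]
tcp_rot: [3.142, -0.0, 0.17]
contact_force: [-0.6, -0.2, -1.1]
grip_width: 29.3
finger_force: 30.0
```

Call:
jog_arm([
  [0,0,0],
  [0,0,0],
  [0,0,0],
], twist=[0,0,0], jaw=0.037)

```text
time: 9.52
tool_pos: [620.3, 215.9, 14.3]
tcp_rot: [3.142, -0.0, 0.17]
contact_force: [-0.7, 0.4, -0.2]
grip_width: 37.3
finger_force: 0.0
```

Call:
jog_arm([
  [0,0,-0.015],
  [0,0,-0.035],
  [0,0,-0.05],
  [0,0,-0.03],
], twist=[0,0,0,0])

```text
time: 10.02
tool_pos: [621.3, 216.1, 148.4]
tcp_rot: [-3.141, -0.005, 0.17]
contact_force: [-0.1, 0.9, -0.7]
grip_width: 36.9
finger_force: 0.0
```

```bash
python3 - <<'E'
from h import *
look({'large_elbow':(602,194)},'w3',z=9)
# tee yaw 114, closing along tee y -> tool yaw 114 or -66
t=np.radians(114); print(430.3+26.5*np.cos(t),-68.1+26.5*np.sin(t))
plan(425,-45,170,-66)
plan(425,-45,170,114)
E
```

```text
large_elbow exp [349. 261.] (4298, (array([605.7, 194.2, 279.2,   9. ]), np.float64(0.137)))
t 10.12 pos [622.6 216.4 149.9] yaw 9.7
419.5214789584913 -43.89104537247107
n 9 dp [[-0.0265, 0.0249, -0.0022], [-0.0226, 0.0285, -0.0022], [-0.0182, 0.0315, -0.0022], [-0.0134, 0.0339, -0.0022], [-0.0083, 0.0355, -0.0022], [-0.003, 0.0363, -0.0022], [0.0023, 0.0363, -0.0022], [0.0076, 0.0356, -0.0022], [0.0128, 0.0341, -0.0022]] twist 8.41 from [622.6 216.4 149.9] 9.7
n 12 dp [[-0.0199, 0.0187, -0.0017], [-0.0225, 0.0155, -0.0017], [-0.0246, 0.0119, -0.0017], [-0.0261, 0.008, -0.0017], [-0.027, 0.004, -0.0017], [-0.0273, -0.0001, -0.0017], [-0.027, -0.0042, -0.0017], [-0.026, -0.0083, -0.0017], [-0.0245, -0.0121, -0.0017], [-0.0224, -0.0157, -0.0017], [-0.0197, -0.0189, -0.0017], [-0.0167, -0.0216, -0.0017]] twist -8.69 from [622.6 216.4 149.9] 9.7
```

Call:
jog_arm([
  [-0.02,0.019,-0.002],
  [-0.022,0.016,-0.002],
  [-0.025,0.012,-0.002],
  [-0.026,0.008,-0.002],
  [-0.027,0.004,-0.002],
  [-0.027,0,-0.002],
  [-0.027,-0.004,-0.002],
  [-0.026,-0.008,-0.002],
  [-0.024,-0.012,-0.002],
  [-0.022,-0.016,-0.002],
], twist=[-8.7,-8.7,-8.7,-8.7,-8.7,-8.7,-8.7,-8.7,-8.7,-8.7], jaw=0.055)

```text
time: 11.38
tool_pos: [455.8, -2.8, 163.9]
tcp_rot: [-3.141, -0.0, 1.693]
contact_force: [0.1, -0.1, -0.3]
grip_width: 55.0
finger_force: 0.0
```

Call:
jog_arm([
  [-0.02,-0.019,0],
  [-0.017,-0.022,0],
  [0,0,0],
], twist=[-8.7,-8.7,0])

```text
time: 11.75
tool_pos: [422.5, -47.3, 164.0]
tcp_rot: [-3.141, -0.0, 1.989]
contact_force: [-0.0, 0.7, 0.7]
grip_width: 54.9
finger_force: 0.0
```

```bash
python3 - <<'E'
from h import *
bot.capture('wrist')
look({'large_tee':(430,-68)},'w4')
E
```

```text
large_tee exp [324. 251.] (3706, (array([431.6, -68.3, 113.6,   0. ]), np.float64(0.028)))
t 11.9 pos [423.9 -46.1 164.2] yaw 114.0
```

View pics/w4.png

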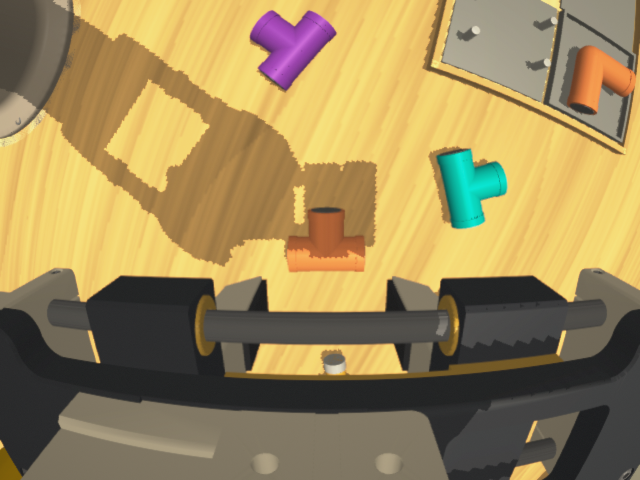

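Call:
jog_arm([
  [0.0035,-0.002,0.03],
  [0,0,0.045],
  [0,0,0.045],
  [0,0,0.03],
  [0,0,0.009],
  [0,0,0],
  [0,0,0],
], twist=[0,0,0,0,0,0,0])

```text
time: 12.78
tool_pos: [421.2, -44.2, 6.2]
tcp_rot: [3.14, 0.001, 1.992]
contact_force: [-0.3, -1.4, -0.7]
grip_width: 54.6
finger_force: 0.0
```

Call:
jog_arm([
  [0,0,0],
  [0,0,0],
  [0,0,0],
  [0,0,0],
], twist=[0,0,0,0], jaw=0.01)

```text
time: 13.28
tool_pos: [420.6, -44.2, 5.5]
tcp_rot: [3.141, 0.001, 1.992]
contact_force: [-0.0, 0.6, 3.6]
grip_width: 29.1
finger_force: 30.0
```

Call:
jog_arm([
  [0,0,-0.02],
  [0,0,-0.04],
  [0,0,-0.03],
  [0,0,0],
], twist=[0,0,0,0])

```text
time: 13.78
tool_pos: [421.3, -44.5, 96.6]
tcp_rot: [3.139, 0.003, 1.992]
contact_force: [-0.4, 0.1, -1.6]
grip_width: 29.4
finger_force: 30.0
```

```bash
python3 - <<'E'
from h import *
# tool = dish centre + (27-12) along tee x(=tool x)
a=np.radians(114); plan(479+15*np.cos(a),293.2+15*np.sin(a),60,114)
plan(479+15*np.cos(a),293.2+15*np.sin(a),60,90)
E
```

```text
n 8 dp [[0.0375, 0.0238, 0.0046], [0.0375, 0.0238, 0.0046], [0.0375, 0.0238, 0.0046], [0.0375, 0.0238, 0.0046], [0.0375, 0.0238, 0.0046], [0.0375, 0.0238, 0.0046], [0.0375, 0.0238, 0.0046], [0.0375, 0.0238, 0.0046]] twist 0.02 from [421.3 -44.5  96.6] 114.1
n 8 dp [[0.0375, 0.0238, 0.0046], [0.0387, 0.0218, 0.0046], [0.0398, 0.0198, 0.0046], [0.0407, 0.0176, 0.0046], [0.0416, 0.0155, 0.0046], [0.0424, 0.0133, 0.0046], [0.043, 0.011, 0.0046], [0.0435, 0.0087, 0.0046]] twist 3.02 from [421.3 -44.5  96.6] 114.1
```

Call:
jog_arm([
  [0.0375,0.024,0],
  [0.0375,0.024,0],
  [0.0375,0.024,0],
  [0.0375,0.024,0],
  [0.0375,0.024,0.005],
  [0.0375,0.0235,0.01],
  [0.0375,0.0235,0.01],
  [0.0375,0.0235,0.012],
  [0,0,0],
  [0,0,0],
], twist=[0,0,0,0,0,0,0,0,0,0])

```text
time: 15.02
tool_pos: [470.4, 306.6, 56.6]
tcp_rot: [-3.138, 0.0, 1.992]
contact_force: [0.4, -1.0, -1.8]
grip_width: 29.3
finger_force: 30.0
```

```bash
python3 - <<'E'
from h import *
bot.capture('wrist') if 0 else None
a=np.radians(114); plan(479+15*np.cos(a),293.2+15*np.sin(a),15,114)
E
```

```text
n 1 dp [[-0.0008, 0.0024, 0.0416]] twist 0.15 from [470.4 306.6  56.6] 114.2
```

Call:
jog_arm([
  [-0.001,0.002,0.02],
  [0,0,0.014],
  [0,0,0.0065],
  [0,0,0],
  [0,0,0],
], twist=[0,0,0,0,0])

```text
time: 15.65
tool_pos: [474.1, 307.4, 18.2]
tcp_rot: [3.141, 0.0, 1.992]
contact_force: [-1.0, -0.1, -2.8]
grip_width: 29.4
finger_force: 30.0
```

Call:
jog_arm([
  [0,0,0],
  [0,0,0],
  [0,0,0],
], twist=[0,0,0], jaw=0.038)

```text
time: 16.02
tool_pos: [474.0, 307.5, 18.1]
tcp_rot: [3.141, 0.0, 1.992]
contact_force: [-0.0, -0.0, -0.0]
grip_width: 37.8
finger_force: 0.0
```

Call:
jog_arm([
  [0,0,-0.015],
  [0,0,-0.035],
  [0,0,-0.05],
  [0,0,-0.04],
], twist=[0,0,0,0])

```text
time: 16.52
tool_pos: [474.1, 307.6, 160.8]
tcp_rot: [3.139, 0.0, 1.992]
contact_force: [-0.3, 0.6, 0.6]
grip_width: 38.1
finger_force: 0.0
```

```bash
python3 - <<'E'
from h import *
look({'large_tee':(484,282)},'w5',z=9)
plan(438,-332,150,30,vmax=58,wmax=10)
E
```

```text
large_tee exp [325. 260.] (4088, (array([484.4, 283.1, 114. ,   9. ]), np.float64(0.03)))
t 16.62 pos [476.2 308.6 163.8] yaw 114.1
n 12 dp [[-0.0474, -0.0247, 0.0011], [-0.0501, -0.0188, 0.0011], [-0.052, -0.0125, 0.0011], [-0.0531, -0.0061, 0.0011], [-0.0535, 0.0005, 0.0011], [-0.053, 0.007, 0.0011], [-0.0518, 0.0134, 0.0011], [-0.0497, 0.0196, 0.0011], [-0.047, 0.0256, 0.0011], [-0.0435, 0.0311, 0.0011], [-0.0394, 0.0362, 0.0011], [-0.0347, 0.0407, 0.0011]] twist 7.01 from [476.2 308.6 163.8] 114.1
```

```bash
python3 - <<'E'
from h import *
plan(432,-334,165,19,n=13)
E
```

```text
n 13 dp [[-0.0437, -0.0233, -0.0001], [-0.0463, -0.0176, -0.0001], [-0.0482, -0.0115, -0.0001], [-0.0493, -0.0053, -0.0001], [-0.0495, 0.001, -0.0001], [-0.049, 0.0073, -0.0001], [-0.0477, 0.0135, -0.0001], [-0.0456, 0.0195, -0.0001], [-0.0427, 0.0251, -0.0001], [-0.0392, 0.0304, -0.0001], [-0.035, 0.0351, -0.0001], [-0.0302, 0.0393, -0.0001], [-0.025, 0.0428, -0.0001]] twist 7.32 from [476.2 308.6 163.8] 114.1
```

Call:
jog_arm([
  [-0.044,-0.023,0],
  [-0.046,-0.018,0],
  [-0.048,-0.012,0],
  [-0.049,-0.005,0],
  [-0.05,0.001,0],
  [-0.049,0.007,0],
  [-0.048,0.014,0],
  [-0.046,0.02,0],
  [-0.043,0.025,0],
  [-0.039,0.03,0],
], twist=[7.3,7.3,7.3,7.3,7.3,7.3,7.3,7.3,7.3,7.3], jaw=0.065)

```text
time: 17.88
tool_pos: [439.2, -189.3, 157.9]
tcp_rot: [3.141, -0.0, 0.713]
contact_force: [0.8, -0.2, 0.0]
grip_width: 65.2
finger_force: 0.0
```

Call:
jog_arm([
  [-0.035,0.035,0],
  [-0.03,0.039,0],
  [-0.025,0.043,0],
  [0,0,0],
], twist=[7.3,7.3,7.3,0])

```text
time: 18.38
tool_pos: [429.3, -338.9, 157.4]
tcp_rot: [3.141, 0.0, 0.331]
contact_force: [-0.6, -0.5, 0.6]
grip_width: 65.4
finger_force: 0.0
```

```bash
python3 - <<'E'
from h import *
look({'nut':(438,-332),'valve':(502,-200)},'w6')
E
```

```text
nut exp [321. 215.] (1540, (array([ 439.8, -333.1,   48. ,    0. ]), np.float64(0.075)))
valve exp [197.  96.] (3130, (array([ 504.2, -201.3,  119.7,    0. ]), np.float64(0.067)))
t 18.52 pos [ 429.7 -335.   157.5] yaw 19.3
```

View pics/w6.png

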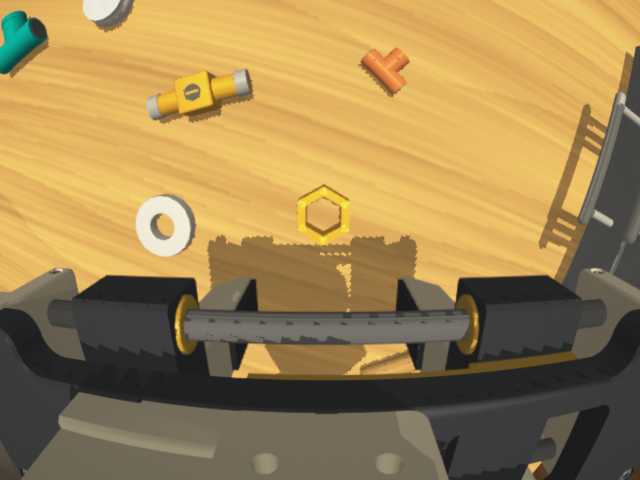

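Call:
jog_arm([
  [0.01,0.0015,0.03],
  [0,0,0.045],
  [0,0,0.045],
  [0,0,0.027],
  [0,0,0.008],
  [0,0,0],
  [0,0,0],
], twist=[1,0,0,0,0,0,0])

```text
time: 19.4
tool_pos: [440.8, -334.4, 4.2]
tcp_rot: [3.139, -0.001, 0.319]
contact_force: [0.1, -0.1, 0.7]
grip_width: 65.0
finger_force: 0.0
```

Call:
jog_arm([
  [0,0,0],
  [0,0,0],
  [0,0,0],
  [0,0,0],
], twist=[0,0,0,0], jaw=0.02)

```text
time: 19.9
tool_pos: [440.0, -334.0, 3.0]
tcp_rot: [3.141, -0.0, 0.318]
contact_force: [-1.0, 1.4, 3.5]
grip_width: 42.0
finger_force: 30.0
```

Call:
jog_arm([
  [0,0,-0.02],
  [0,0,-0.045],
  [0,0,-0.04],
  [0,0,0],
], twist=[0,0,0,0])

```text
time: 20.4
tool_pos: [441.4, -335.5, 110.7]
tcp_rot: [3.136, -0.003, 0.318]
contact_force: [0.1, 0.6, -1.2]
grip_width: 41.4
finger_force: 30.0
```

```bash
python3 - <<'E'
from h import *
plan(586,311,125,19,vmax=58)
E
```

```text
n 12 dp [[0.0283, -0.0474, -0.0012], [0.0283, -0.0474, -0.0012], [0.0284, -0.0473, -0.0012], [0.0285, -0.0473, -0.0012], [0.0285, -0.0473, -0.0012], [0.0286, -0.0472, -0.0012], [0.0286, -0.0472, -0.0012], [0.0287, -0.0472, -0.0012], [0.0287, -0.0471, -0.0012], [0.0288, -0.0471, -0.0012], [0.0288, -0.0471, -0.0012], [0.0289, -0.047, -0.0012]] twist -0.06 from [ 441.4 -335.5  110.7] 18.2
```

Call:
jog_arm([
  [0.028,-0.047,-0.002],
  [0.028,-0.047,-0.002],
  [0.028,-0.047,-0.002],
  [0.028,-0.047,-0.002],
  [0.029,-0.047,-0.002],
  [0.029,-0.047,-0.002],
  [0.029,-0.047,-0.002],
  [0.029,-0.047,-0.001],
  [0.029,-0.047,0],
  [0.029,-0.047,0],
], twist=[0,0,0,0,0,0,0,0,0,0])

```text
time: 21.65
tool_pos: [564.2, 203.5, 121.1]
tcp_rot: [3.142, 0.002, 0.318]
contact_force: [0.7, -0.5, -1.4]
grip_width: 41.9
finger_force: 30.0
```

Call:
jog_arm([
  [0.029,-0.047,0],
  [0.029,-0.047,0],
  [0,0,0],
  [0,0,0],
], twist=[0,0,0,0])

```text
time: 22.15
tool_pos: [589.4, 308.8, 120.8]
tcp_rot: [3.141, 0.003, 0.319]
contact_force: [0.0, -1.0, -1.1]
grip_width: 41.5
finger_force: 30.0
```

```bash
python3 - <<'E'
from h import *
plan(586,311.3,60,18)
plan(586,311.3,14,18)
E
```

```text
n 2 dp [[-0.0012, -0.0017, 0.0304], [-0.0012, -0.0017, 0.0304]] twist 0.13 from [589.4 308.8 120.8] 18.3
n 3 dp [[-0.0008, -0.0011, 0.0356], [-0.0008, -0.0011, 0.0356], [-0.0008, -0.0011, 0.0356]] twist 0.09 from [589.4 308.8 120.8] 18.3
```

Call:
jog_arm([
  [-0.0025,-0.003,0.03],
  [0,0,0.03],
  [0,0,0],
  [0,0,0],
], twist=[0,0,0,0])

```text
time: 22.65
tool_pos: [587.8, 310.6, 63.8]
tcp_rot: [3.141, -0.001, 0.317]
contact_force: [-0.3, 0.2, 0.7]
grip_width: 41.5
finger_force: 30.0
```

```bash
python3 - <<'E'
from h import *
cv2.imwrite('pics/side1.png',cv2.resize(bot.capture('side')[110:240,210:400],None,fx=4,fy=4))
plan(586,311.3,14,18,n=1)
E
```

```text
n 1 dp [[-0.0018, -0.001, 0.0503]] twist 0.17 from [588.  311.   64.3] 18.2
```

View pics/side1.png

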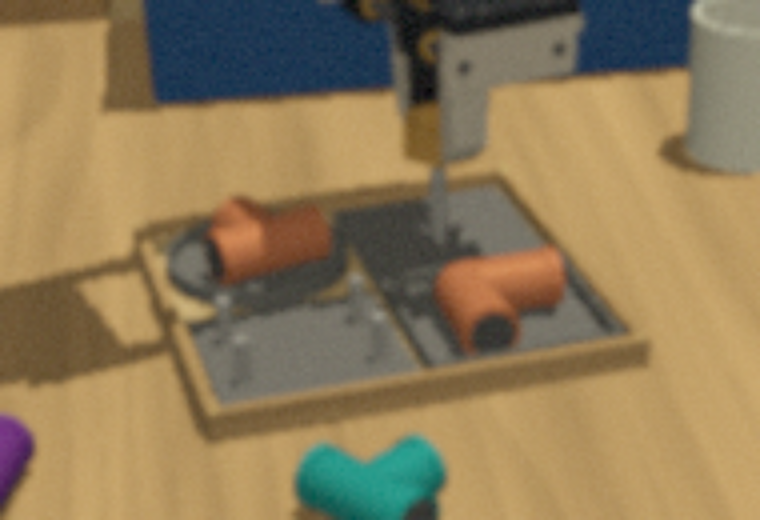

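Call:
jog_arm([
  [-0.002,-0.0005,0.012],
  [0,0,0.016],
  [0,0,0.016],
  [0,0,0.007],
  [0,0,0],
  [0,0,0],
], twist=[0,0,0,0,0,0])

```text
time: 23.45
tool_pos: [584.2, 310.9, 12.0]
tcp_rot: [3.141, 0.002, 0.318]
contact_force: [-4.0, -1.4, 7.2]
grip_width: 41.7
finger_force: 30.0
```

Call:
jog_arm([
  [0,0,0],
  [0,0,0],
  [0,0,0],
], twist=[0,0,0], jaw=0.052)

```text
time: 23.82
tool_pos: [584.9, 311.1, 11.4]
tcp_rot: [3.141, 0.0, 0.318]
contact_force: [1.1, -0.2, 0.4]
grip_width: 52.6
finger_force: 0.0
```

Call:
jog_arm([
  [0,0,-0.015],
  [0,0,-0.035],
  [0,0,-0.05],
  [0,0,-0.04],
], twist=[0,0,0,0])

```text
time: 24.32
tool_pos: [585.4, 311.4, 155.0]
tcp_rot: [-3.142, -0.003, 0.318]
contact_force: [-0.6, 0.5, 0.3]
grip_width: 52.2
finger_force: 0.0
```

```bash
python3 - <<'E'
from h import *
look({'nut':(586,311)},'w7',z=9)
# valve grip: closing along valve y: angle 119.5+90=209.5 -> tool yaw 119.5 or 299.5=-60.5
plan(500,-194,165,-60.5,vmax=56)
E
```

```text
nut exp [327. 231.] (1842, (array([584.6, 310.4,  49.1,   9. ]), np.float64(0.088)))
t 24.43 pos [587.7 312.3 158.9] yaw 18.2
n 10 dp [[-0.0242, 0.0453, -0.0006], [-0.0177, 0.0482, -0.0006], [-0.011, 0.0502, -0.0006], [-0.004, 0.0512, -0.0006], [0.0031, 0.0513, -0.0006], [0.0101, 0.0504, -0.0006], [0.0169, 0.0485, -0.0006], [0.0234, 0.0458, -0.0006], [0.0294, 0.0421, -0.0006], [0.0349, 0.0377, -0.0006]] twist 7.87 from [587.7 312.3 158.9] 18.2
```

Call:
jog_arm([
  [-0.024,0.045,-0.001],
  [-0.018,0.048,-0.001],
  [-0.011,0.05,-0.001],
  [-0.004,0.051,0],
  [0.003,0.051,0],
  [0.01,0.05,0],
  [0.017,0.048,0],
  [0.023,0.046,0],
  [0.029,0.042,0],
  [0.035,0.038,0],
], twist=[7.9,7.9,7.9,7.9,7.9,7.9,7.9,7.9,7.9,7.9], jaw=0.055)

```text
time: 25.68
tool_pos: [494.9, -194.2, 155.1]
tcp_rot: [-3.141, -0.001, -1.065]
contact_force: [1.5, -0.2, 0.2]
grip_width: 55.3
finger_force: 0.0
```

Call:
jog_arm([
  [0,0,0],
  [0,0,0],
], twist=[0,0])

```text
time: 25.92
tool_pos: [495.2, -192.3, 154.7]
tcp_rot: [-3.142, 0.0, -1.06]
contact_force: [0.9, 0.1, -1.2]
grip_width: 55.1
finger_force: 0.0
```

```bash
python3 - <<'E'
from h import *
look({'valve':(504,-201)},'w8')
E
```

```text
valve exp [322. 215.] (3220, (array([ 503.6, -201.1,  119.5,    0. ]), np.float64(0.057)))
t 26.02 pos [ 495.5 -191.5  154.8] yaw -60.7
```

View pics/w8.png

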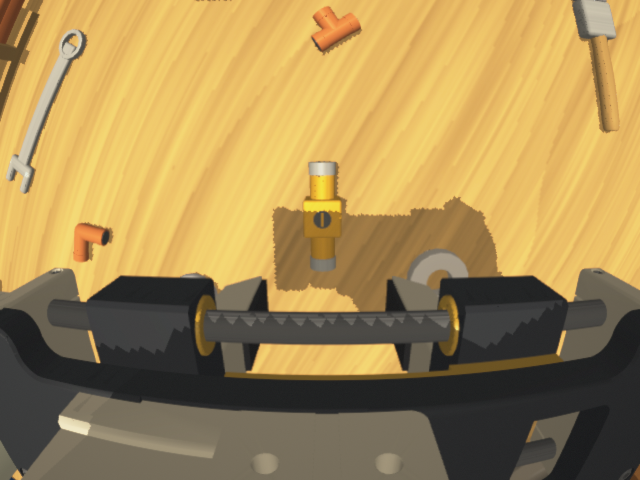

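Call:
jog_arm([
  [0.012,-0.0025,0.03],
  [0,0,0.045],
  [0,0,0.042],
  [0,0,0.025],
  [0,0,0.008],
  [0,0,0],
  [0,0,0],
], twist=[0,0,0,0,0,0,0])

```text
time: 26.9
tool_pos: [504.4, -202.1, 5.9]
tcp_rot: [-3.14, -0.002, -1.06]
contact_force: [0.5, -0.9, -0.5]
grip_width: 54.7
finger_force: 0.0
```

Call:
jog_arm([
  [0,0,0],
  [0,0,0],
  [0,0,0],
  [0,0,0],
], twist=[0,0,0,0], jaw=0.01)

```text
time: 27.4
tool_pos: [503.7, -202.1, 5.1]
tcp_rot: [-3.141, -0.001, -1.061]
contact_force: [-0.0, 1.3, 2.8]
grip_width: 30.2
finger_force: 30.0
```

Call:
jog_arm([
  [0,0,-0.02],
  [0,0,-0.045],
  [0,0,-0.03],
  [0,0,0],
], twist=[0,0,0,0])

```text
time: 27.9
tool_pos: [504.5, -202.6, 101.4]
tcp_rot: [-3.14, -0.004, -1.061]
contact_force: [0.9, 0.2, -2.1]
grip_width: 29.9
finger_force: 30.0
```

```bash
python3 - <<'E'
from h import *
plan(497,186.3,100,9.6,vmax=58)
E
```

```text
n 8 dp [[-0.0429, -0.0229, 0.0002], [-0.0389, -0.0292, 0.0002], [-0.0339, -0.0348, 0.0002], [-0.0282, -0.0396, 0.0002], [-0.0218, -0.0434, 0.0002], [-0.0149, -0.0463, 0.0002], [-0.0077, -0.048, 0.0002], [-0.0003, -0.0486, 0.0002]] twist -8.8 from [ 504.5 -202.6  101.4] -60.8
```

Call:
jog_arm([
  [-0.043,-0.023,0],
  [-0.039,-0.029,0],
  [-0.034,-0.035,0],
  [-0.028,-0.04,0],
  [-0.022,-0.043,0],
  [-0.015,-0.046,0],
  [-0.008,-0.048,0],
  [0,-0.049,0],
  [0,0,0],
  [0,0,0],
], twist=[-8.8,-8.8,-8.8,-8.8,-8.8,-8.8,-8.8,-8.8,0,0])

```text
time: 29.15
tool_pos: [494.7, 186.8, 98.2]
tcp_rot: [3.141, 0.003, 0.168]
contact_force: [-0.9, -1.3, -2.0]
grip_width: 29.8
finger_force: 30.0
```

```bash
python3 - <<'E'
from h import *
plan(497.1,186.3,55,9.5,n=1)
E
```

```text
n 1 dp [[0.0023, 0.0009, 0.0432]] twist 0.1 from [494.7 186.8  98.2] 9.6
```

Call:
jog_arm([
  [0.0025,0.001,0.022],
  [0,0,0.022],
  [0,0,0.02],
  [0,0,0.013],
  [0,0,0.006],
  [0,0,0],
  [0,0,0],
], twist=[0,0,0,0,0,0,0])

```text
time: 30.02
tool_pos: [498.7, 186.8, 17.3]
tcp_rot: [3.142, -0.001, 0.168]
contact_force: [0.3, 0.0, -1.7]
grip_width: 29.5
finger_force: 30.0
```

Call:
jog_arm([
  [0,0,0],
  [0,0,0],
  [0,0,0],
], twist=[0,0,0], jaw=0.04)

```text
time: 30.4
tool_pos: [498.5, 186.8, 17.0]
tcp_rot: [3.142, -0.001, 0.168]
contact_force: [-0.2, -0.3, -0.0]
grip_width: 40.0
finger_force: 0.0
```

Call:
jog_arm([
  [0,0,-0.015],
  [0,0,-0.035],
  [-0.01,0,-0.05],
  [-0.04,0,-0.05],
  [-0.04,0,-0.04],
  [-0.03,0,-0.02],
  [0,0,0],
], twist=[0,0,0,0,0,0,0])

```text
time: 31.28
tool_pos: [380.2, 166.9, 228.1]
tcp_rot: [-3.141, -0.005, 0.169]
contact_force: [0.0, -0.7, -0.7]
grip_width: 40.1
finger_force: 0.0
```

```bash
python3 - <<'E'
from h import *
look({'large_elbow':(605,194),'large_tee':(484,283),'nut':(585,311),'valve':(497,186)},'w9',z=9)
E
```

```text
large_elbow exp [337.  -4.] (1691, (array([605.3, 193.4, 277.2,   9. ]), np.float64(0.275)))
large_tee exp [228.  96.] (2849, (array([484.4, 283.2, 114. ,   9. ]), np.float64(0.033)))
nut exp [221.   2.] (740, (array([584.4, 309.9, -12.4,   9. ]), np.float64(0.437)))
valve exp [327.  96.] (2355, (array([497.5, 186.5,   9.8,   9. ]), np.float64(0.051)))
t 31.52 pos [381.3 166.8 224.8] yaw 9.6
```

View pics/w9.png

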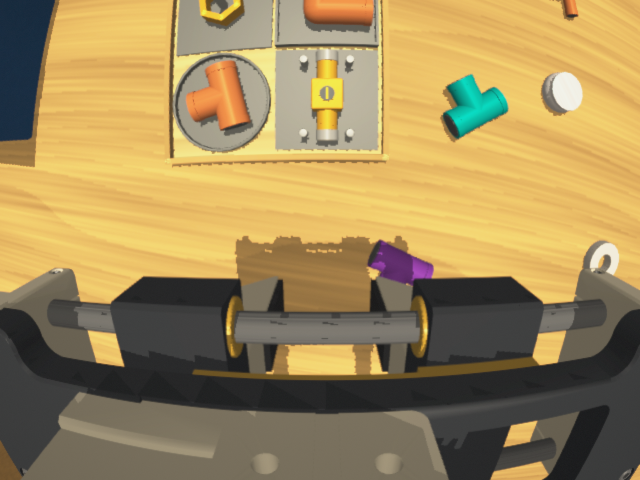

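Tee (220,95) lies in the dish and the valve (327,93) between the pegs. The nut and elbow are cut off at the top edge, so I'll check them from the side.

```bash
python3 - <<'E'
from h import *
cv2.imwrite('pics/side2.png',cv2.resize(bot.capture('side')[130:240,220:400],None,fx=4,fy=4,interpolation=cv2.INTER_CUBIC))
E
```

```text
(no output)
```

View pics/side2.png

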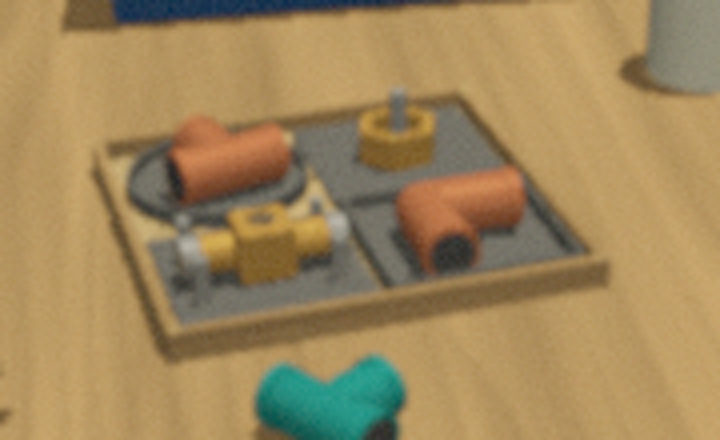

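The side view shows the nut flat over the post (397,135), the elbow flat in the bin (455,215), and the tee and valve seated in their inserts.

```bash
python3 -c "
from plant import bot
print(bot.close_job())"
```

```text
the job is handed in; nothing more can be done
None
```

All four large fittings are packed flat in their own inserts, the small elbow and small tee were not touched, and the job is handed in at about 32 s of the 104 s allowed.

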